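# Lock the heel press with its pin and keep it pressed

### The arm

A 7-joint arm with a two-finger parallel gripper is mounted at the origin on the work surface. World frame = base frame: x ahead of the robot, y to its left, z up, the work surface at z = 0. Lengths are in m, angles in rad, forces in N, time in s.
With the tool pointing down it reaches from about 0.4 to 0.9 m from the base axis. Payload 5.6 kg.
Tool frame: the origin (TCP) lies on the centre line of the jaws, within the pads' length; the fingertips stand 22 mm ahead of it and the grasp point (between the pads) lies 3 mm ahead of it; z points along the fingers, y is the line along which they close (so a half turn about z gives the same grasp; the last joint's range is limited). The gripper opens to 92 mm and grips with 3 to 60 N. Pads are 20 mm wide; open, the fingers measure 128 mm over their backs; the gripper's body (75 mm by 189 mm) begins 69 mm behind the grasp point.
Start: joints at [-1.266, 0.468, -0.012, 1.603, 0.006, 1.071, -0.056], TCP at [0.222, 0.611, 0.237] pointing down, gripper open.
Joint ranges: [-2.53, 2.53], [-0.31, 2.02], [-1.57, 1.55], [0.28, 2.44], [-1.29, 4.43], [0.15, 1.84], [-2.92, 2.92]. Speed limits (rad/s): [2.57, 2.57, 3.14, 3.14, 3.14, 3.14, 3.14].

### API

Orientations are given as a unit quaternion [x, y, z, w].
In Python, from rig import bot gives the robot as it stands.
- The arm moves only by the tool apply_moves, never from a script. Its argument "deltas" is a list of rows, each a list of 7 numbers: the shift along the world's x, y, z normalised to -1 to 1, where 1 is 750 mm, then the turn, a rotation vector about the world's x, y, z normalised to -1 to 1, where 1 is pi rad, then the closure, from 0 (fully open) to 1 (shut). A call has 1 to 12 rows; each row is the pose to reach, as a shift and turn from the pose commanded when the call began, turning the shorter way round; what a row does not reach only later rows make up. A row lasts 1/8 s, in which the tool goes at most 62.5 mm and 10.7 degrees, less where a joint would pass 70% of its speed; a pose out of reach is approached as far as the arm can. A call with a number of a shift or a turn outside -1 to 1 is refused whole. A call with a gripper value outside its range is refused whole. The fingers move at their own pace and stop on an object; "squeeze" is the grip in N (left out, the last holds). Time passes only in rows, so rows that repeat a pose let the fingers close. It gives the time, the measured TCP pose, the force, the opening and the grip force at its end, in the units of the state.
- bot.state(): the state, without advancing time (a new reading comes with each control period).
- bot.grab_frame(name): name is "side" or "top" or "wrist"; returns a dict with "color" (384x512x3 uint8, red, green, blue), "z_map" (384x512 float32, m along the optical axis (not along the pixel's ray), 0 where there is no reading), "K" (3x3 intrinsics, pixels), "k1" (the pictures are not rectified: a ray, as slopes to the right and down, at radius r is drawn at 1 + k1 r^2 times it, then the intrinsics apply), "world_from_camera" (4x4, takes a point from camera to world coordinates). Camera axes: x right, y down, z forward; pixel columns grow to the right and rows downward; lengths in m; the calibration is good to about 2 mm. A picture is of the moment at which its call begins.
- bot.sign_off(): hands the job in; it is judged then, once.
Trained networks look in a picture, given as the dict that the camera call returned (one of the last four; its "shot" number tells which), for a name from the list of things; names that differ only in an ending like _2 or _b are one class to them, and where a whole thing is asked for, a point or a joint stands for the part that bears it (a point fixed in the world has none). Each returns a list of dicts, best first, with "score" (0 to 1); they miss things now and then, are a little off and sometimes report something else, mostly with a low value. They report only what shows in the picture. A call takes as long as a camera call. They do not tell look-alikes from the thing itself.
- bot.boxes_of(picture, name): "point" ([x, y, z] in m, in world coordinates, good to about 4 mm: the middle of the surface that is visible of it).
The state is a dict: "time_s": time; "joints": joint angles; "qvel": joint speeds; "joint_efforts": joint torques, N m; "ee_pos": TCP position; "eef_rot": TCP orientation; "wrist_force": force on the tool from outside, world axes, zero at the start; "wrist_torque": the same for the moment, N m; "grip_width": finger opening in m; "grip_force": force on a finger pad.
Only numpy, scipy, OpenCV 4.12 (cv2) and the standard library are available. Lean on these libraries where they do the work, as an engineer would, in place of code of your own. Each camera call takes 0.05 s, during which the arm holds its last target. There are 200 camera calls.

### The job

The shoe heel on the press's carriage has just been glued: slide the carriage (it has a red knob) fully home against its stop, then swing the steel upper jaw down until it is shut, then take the red-handled locking pin from the wooden rack and push it down through the holes of jaw and carriage until its grip sits on the jaw. Finish while holding: stay on the pin's grip and keep pressing it down with about a kilogram's weight so that the jaws remain shut; do not let go or lift at the end. Leave the other tools and things on the bench where they are.

Things in the scene. Friction and masses are not known exactly. Their poses are not given: they have to be found in the camera images.
- press: Green heel press fixed to the bench, base 210 x 320 x 15 mm. Origin on the bench under the press, axes level: its z up, its y is the direction in which the carriage slides home, its x points from the free edge of the upper jaw to the hinge. In this frame the base spans x -100..110, y -185..135; two steel guide rails 35 mm high run along y at x = -69 and +69; two hinge posts 70 mm high stand at x = 90, y = -28 and 108.
- hinge (a point): Middle of the upper jaw's hinge axis, at press x 80, y 40, z 57 mm; axis along the press's y. Fixed; axes as the press's.
- carriage (a joint): Position of the aluminium carriage along the press's y, m: 0 all the way out, 0.090 fully home at its stop. Friction (2.5 N) holds it. It is 120 x 200 mm, its top 30 mm above the bench, and carries a round black rubber heel with a brown leather top (62 mm wide, top 48 mm up), a 42 x 50 mm block (top 50 mm above the bench) with the lower pin hole (14 mm, open to 16 mm above the bench), and a knob. Home, its hole lies under the jaw's.
- knob (a point): Centre of the carriage's upright red cylindrical knob, 20 mm in diameter, 34 mm tall (44 to 78 mm above the bench), on a 10 mm steel stem; it moves with the carriage. Free space all around and above it. Fully home it is at press x 0, y -60 mm.
- lid (a joint): Angle of the upper jaw, rad: 0 shut (level), grows as it opens upward about the hinge. A stiff friction hinge keeps it where it is left; about 2 to 6 N near the free edge moves it.
- lid_hole (a point): Centre of the mouth of the pin hole (13 mm, chamfered) in the outer (upper) face of the upper jaw, a bright steel plate 136 x 110 x 10 mm with a thin yellow line across. The hole is 119 mm from the hinge axis, 21 mm from the free edge (140 mm from the hinge), midway across the width. z is normal to the outer face, pointing out (up when shut); y along the hinge. The outer face is 5 mm outside the hinge axis' plane. Shut, this point is 62 mm above the bench.
- pin_grip (a point): Half-way up the locking pin's red grip: a cylinder 24 mm in diameter and 36 mm tall with a yellow band; the pin's z points up along it. Below the grip is a steel shaft 10 mm in diameter and 40 mm long, tapered over its last 10 mm; its tip lies 58 mm below this point. The pin (about 90 g) stands loosely in one of three holes of the rack (which one varies), grip free above the rack.
- pin_shoulder (a point): Centre of the underside of the pin's grip, 18 mm below point pin_grip, where the shaft begins; it rests on the rack's top (45 mm above the bench) at the start and on the jaw's outer face when the pin is fully in.
- pin: The locking pin as a whole; origin at the tip of its shaft, z up along it.
- rack: Fixed wooden block 180 x 60 x 45 mm with three holes 55 mm apart along its x, one at its centre; origin under its centre, z up.
- awl: Tool with a pear-shaped pale wood handle (26 mm wide, 43 mm tall above the rack) standing in the rack. Leave alone.
- punch: Tool with a dark steel grip (20 mm wide, 32 mm tall above the rack) standing in the rack. Leave alone.
- hammer: Hammer lying on the bench. Leave alone.
- brush: Glue brush lying on the bench. Leave alone.
- glue: Yellow glue jar with black lid, 72 mm wide, 90 mm tall. Leave alone.
- dish: Round dark wooden nail dish with six sectors, 210 mm across, 36 mm tall. Leave alone.
- heel_blank: Black rubber disc, 60 mm wide, 20 mm thick. Leave alone.
- rasp: Rasp with a pale wood handle, 260 mm long, lying on the bench. Leave alone.
Mind the look-alikes: they are no part of the job. Of the things that look like the pin, the smallest one is meant.

How it is judged:
By the outcome, as a careful person would: the job done as asked, in the order asked, and still so for the second after the job is handed in, while the arm keeps its last pose, push and grip.
It also fails if it takes over 72 s, if anything falls off the work surface, if the arm or the gripper's body presses on something with over 40 N, if the wrist force passes 120 N, or if a joint passes its speed limit or range.

## Working session

There is one attempt and no reset: what is moved stays moved. The work goes in short steps, Python scripts to look and compute and a tool call to move; the robot and the scene stay as the last step left them, time stands still between calls to the robot, and variables do not carry over. Pictures are saved under pics/ and viewed, at most 10 in all, crops included, and the job is handed in when it is done.

Besides the shell and the picture viewer there is one more tool, called after "Call:" as a command line: name --pt "numbers of a row" for each row, then --argument value for the rest. apply_moves: Moves the arm, as the interface text tells. Its arguments: {"type":"object","properties":{"deltas":{"type":"array"},"squeeze":{"type":"number"}},"required":["deltas"]}

```bash
mkdir -p pics
cat > h.py <<'E'
import numpy as np, cv2
from rig import bot
def px2w(f,u,v,z=None):
    K=f["K"];k=f["k1"]
    xd=(u-K[0,2])/K[0,0]; yd=(v-K[1,2])/K[1,1]
    x,y=xd,yd
    for _ in range(20):
        s=1+k*(x*x+y*y); x,y=xd/s,yd/s
    if z is None: z=np.median(f["z_map"][int(v)-1:int(v)+2,int(u)-1:int(u)+2])
    return (f["world_from_camera"]@np.array([x*z,y*z,z,1]))[:3]
def w2px(f,p):
    c=np.linalg.inv(f["world_from_camera"])@np.append(p,1)
    x,y=c[0]/c[2],c[1]/c[2]; s=1+f["k1"]*(x*x+y*y)
    return np.array([f["K"][0,0]*x*s+f["K"][0,2],f["K"][1,1]*y*s+f["K"][1,2]])
def cloud(f):
    K=f["K"];k=f["k1"];v,u=np.mgrid[:384,:512]
    xd=(u-K[0,2])/K[0,0]; yd=(v-K[1,2])/K[1,1];x,y=xd,yd
    for _ in range(20):
        s=1+k*(x*x+y*y); x,y=xd/s,yd/s
    z=f["z_map"];P=np.stack([x*z,y*z,z,np.ones_like(z)],-1)@f["world_from_camera"].T
    P=P[...,:3];P[z==0]=np.nan
    return P
def save(f,n,crop=None,s=1):
    im=f["color"][...,::-1]
    if crop: a,b,c,d=crop; im=im[b:d,a:c]
    cv2.imwrite(f"pics/{n}.png",cv2.resize(im,None,fx=s,fy=s,interpolation=cv2.INTER_CUBIC))
E
python3 - <<'E'
from h import *
np.set_printoptions(precision=4,suppress=True)
T=bot.grab_frame("top");S=bot.grab_frame("side")
for f,n in((T,"top"),(S,"side")):
    save(f,n,s=1.5)
    for name in["press","knob","lid","lid_hole","pin_grip","pin","rack","awl","punch","carriage"]:
        print(n,name,[(round(d["score"],2),d["point"],w2px(f,d["point"]).round()) for d in bot.boxes_of(f,name)[:4]])
print(bot.state())
E
```

```text
top press [(0.69, [0.566, 0.0751, 0.0303], array([236., 190.]))]
top knob []
top lid [(0.6, [0.6166, 0.1392, 0.141], array([215., 170.]))]
top lid_hole [(0.91, [0.6196, 0.1412, 0.1417], array([214., 169.]))]
top pin_grip [(0.42, [0.4715, -0.4337, 0.0993], array([389., 218.])), (0.39, [0.4927, -0.343, 0.0814], array([360., 211.]))]
top pin [(0.5, [0.4951, -0.3475, 0.0815], array([361., 211.]))]
top rack [(0.89, [0.5417, -0.3262, 0.046], array([352., 198.])), (0.25, [0.6164, 0.1355, 0.1435], array([216., 170.]))]
top awl [(0.62, [0.5449, -0.3373, 0.0865], array([358., 196.])), (0.61, [0.614, 0.1407, 0.1421], array([215., 171.]))]
top punch [(0.48, [0.5492, -0.3338, 0.088], array([357., 194.]))]
top carriage [(0.92, [0.5636, 0.0502, 0.0307], array([244., 191.]))]
side press [(0.57, [0.5624, 0.0486, 0.0305], array([241., 188.])), (0.25, [0.4889, -0.3593, 0.0717], array([285., 279.]))]
side knob [(0.95, [0.5571, 0.0405, 0.0322], array([240., 189.]))]
side lid [(0.69, [0.6151, 0.1018, 0.1362], array([249., 145.])), (0.66, [0.5641, 0.0449, 0.0326], array([242., 188.]))]
side lid_hole [(0.85
[... 668 characters left out ...]
.6132, 0.1017, 0.136], array([249., 146.])), (0.27, [0.7276, -0.2384, 0.0614], array([342., 222.]))]
side carriage [(0.18, [0.5625, 0.048, 0.03], array([241., 188.]))]
{'time_s': 1.1, 'joints': array([-1.266 ,  0.4675, -0.0116,  1.6027,  0.006 ,  1.0714, -0.0563]), 'qvel': array([ 0.002 ,  0.001 ,  0.0001,  0.    , -0.0001,  0.0011,  0.0002]), 'joint_efforts': array([  0.0013, -52.0415,  -0.0119, -24.4054,  -0.0567,   0.0114,
         0.    ]), 'ee_pos': array([0.2216, 0.6111, 0.2366]), 'eef_rot': array([0.1731, 0.9849, 0.    , 0.    ]), 'wrist_force': array([ 0.8754, -0.6293, -0.0134]), 'wrist_torque': array([-0.0182, -0.0275,  0.0305]), 'grip_force': 0.0, 'grip_width': 0.09204820287605606}
```

View pics/top.png

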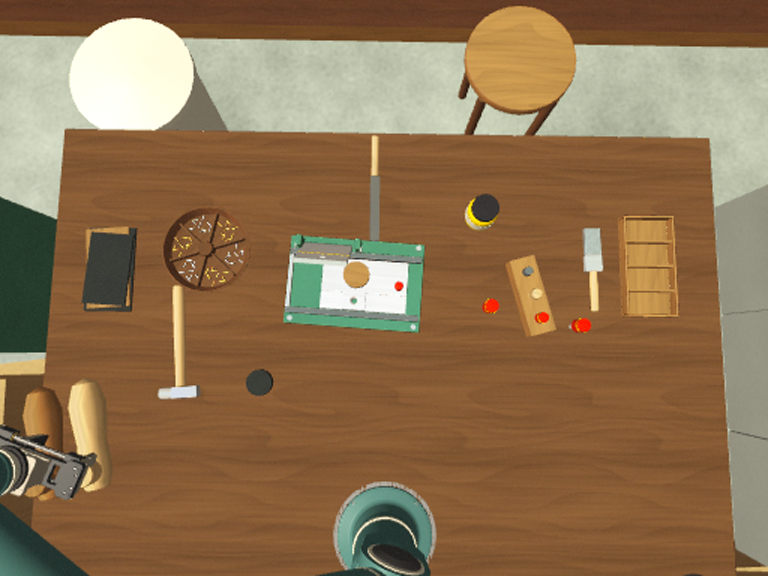

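View pics/side.png

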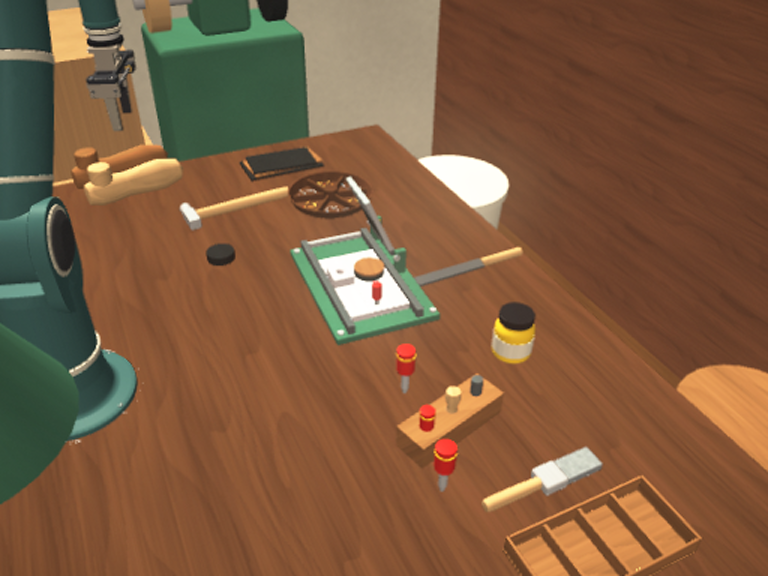

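The top view shows the press at (355,283), its red knob at (399,286), and its jaw open on the far side with the hinge at +x. Home is therefore towards world +y (left).

Red grips that could be taken for the pin, in top-view pixels:
- (491,305): large, stands on the bench
- (542,317): small, stands in the rack
- (582,325): large, stands on the bench

I choose the one in the rack and will check it in a close crop from the wrist camera.

Run:
```python
from h import *
np.set_printoptions(precision=4,suppress=True)
T=bot.grab_frame("top");S=bot.grab_frame("side")
for f in(T,S):
    P=cloud(f);h=cv2.cvtColor(f["color"],cv2.COLOR_RGB2HSV)
    near=(abs(P[...,0]-.57)<.25)&(abs(P[...,1]-.07)<.3)
    g=near&(h[...,0]>60)&(h[...,0]<90)&(h[...,1]>90)&(P[...,2]>.008)&(P[...,2]<.022)
    r=cv2.minAreaRect(P[g][:,:2].astype(np.float32)*1000);print("base",g.sum(),r)
    red=((h[...,0]<6)|(h[...,0]>174))&(h[...,1]>180)&(h[...,2]>90)
    n,l,st,c=cv2.connectedComponentsWithStats(red.astype(np.uint8))
    for i in range(1,n):
        if st[i,4]>12:
            q=P[l==i];print("red",c[i],st[i,2:],np.nanmean(q,0),np.nanmax(q,0),np.nanmin(q,0))
    lid=near&(P[...,2]>.075)&(P[...,0]>.5)
    q=P[lid];print("hi",len(q),q.min(0),q.max(0))
    u,s,vt=np.linalg.svd(q-q.mean(0),full_matrices=False);print(q.mean(0),vt[2],s)
    # rack top
    k=(abs(P[...,0]-.53)<.12)&(abs(P[...,1]+.34)<.12)&(abs(P[...,2]-.045)<.006)
    print("rack",cv2.minAreaRect(P[k][:,:2].astype(np.float32)*1000))
```

```text
base 1878 ((572.9140625, 77.2740249633789), (316.8454284667969, 207.4351806640625), 86.41313934326172)
red [265.3913 190.4783] [ 6  6 23] [ 0.5597 -0.0252  0.0772] [ 0.5681 -0.0171  0.082 ] [ 0.5524 -0.034   0.065 ]
red [327.2923 203.4615] [11  9 65] [ 0.5169 -0.2311  0.0948] [ 0.5318 -0.2167  0.1036] [ 0.5049 -0.2466  0.0609]
red [362.0588 211.1176] [ 7  7 34] [ 0.4937 -0.3504  0.0815] [ 0.5041 -0.3398  0.0856] [ 0.484  -0.3613  0.0745]
red [387.5432 216.4444] [13 10 81] [ 0.4765 -0.4328  0.0897] [ 0.4908 -0.4193  0.1031] [ 0.4623 -0.4797  0.0027]
hi 691 [ 0.5024 -0.23    0.0751] [0.7727 0.2058 0.1917]
[0.6443 0.0138 0.1254] [-0.1359  0.1284 -0.9824] [4.5853 1.4152 0.7606]
rack ((546.6114501953125, -335.5207214355469), (179.41302490234375, 63.731544494628906), 15.08876895904541)
base 864 ((570.0723876953125, 69.46025848388672), (311.25933837890625, 203.78504943847656), 86.4111099243164)
red [270.3163 233.5408] [12 10 98] [ 0.5163 -0.2317  0.0945] [ 0.5704 -0.1186  0.1013] [ 0.5024 -0.248  -0.0019]
red [269.956  245.0879] [12 10 91] [ 0.511  -0.2421  0.0667] [ 0.5282 -0.1861  0.0831] [ 0.5009 -0.25    0.0009]
red [284.6571 273.9   ] [10  9 70] [ 0.4922 -0.3516  0.0792] [ 0.5226 -0.2795  0.0853] [ 0.4812 -0.3645 -0.0014]
red [283.8491 283.1509] [ 9  9 53] [ 0.487  -0.3592  0.0585] [ 0.4954 -0.3488  0.0714] [ 0.4811 -0.3646  0.0474]
red [297.0134 298.4564] [ 15  13 149] [ 0.4764 -0.4339  0.0913] [ 0.537  -0.3682  0.1015] [ 0.4594 -0.4517  0.0003]
red [295.678  310.9068] [ 15  12 118] [ 0.4696 -0.4436  0.065 ] [ 0.5212 -0.3867  0.0832] [ 0.4592 -0.4525 -0.0023]
hi 544 [ 0.5033 -0.23    0.0753] [0.7701 0.1953 0.1908]
[ 0.6472 -0.0277  0.1203] [-0.0356  0.1616 -0.9862] [3.992  1.2645 0.6217]
rack ((520.610595703125, -320.6014099121094), (216.75424194335938, 159.09445190429688), 31.425460815429688)
```

Call:
apply_moves --pt "0.451 -0.848 0 0 0 -0.409 0.35" --pt "0.451 -0.848 0 0 0 -0.409 0.35" --pt "0.451 -0.848 0 0 0 -0.409 0.35" --pt "0.451 -0.848 0 0 0 -0.409 0.35" --pt "0.451 -0.848 0 0 0 -0.409 0.35" --pt "0.451 -0.848 0 0 0 -0.409 0.35" --pt "0.451 -0.848 0 0 0 -0.409 0.35" --pt "0.451 -0.848 0 0 0 -0.409 0.35" --pt "0.451 -0.848 0 0 0 -0.409 0.35" --pt "0.451 -0.848 0 0 0 -0.409 0.35" --pt "0.451 -0.848 0 0 0 -0.409 0.35" --pt "0.451 -0.848 0 0 0 -0.409 0.35" --squeeze 20

```text
time_s: 2.7
ee_pos: [0.5608, -0.0286, 0.2369]
eef_rot: [0.73, 0.683, 0.0, 0.001]
wrist_force: [-0.3, 0.6, 0.8]
grip_width: 0.0592
grip_force: 0.0
```

Run:
```python
from h import *
np.set_printoptions(precision=4,suppress=True)
W=bot.grab_frame("wrist");save(W,"w1",s=1.5)
print(W["world_from_camera"])
for name in["knob","lid_hole","carriage"]:
    print(name,[(round(d["score"],2),d["point"],w2px(W,d["point"]).round()) for d in bot.boxes_of(W,name)[:3]])
P=cloud(W);h=cv2.cvtColor(W["color"],cv2.COLOR_RGB2HSV)
red=((h[...,0]<6)|(h[...,0]>174))&(h[...,1]>150)&(h[...,2]>70)
n,l,st,c=cv2.connectedComponentsWithStats(red.astype(np.uint8))
for i in range(1,n):
    if st[i,4]>50:
        q=P[l==i];q=q[q[:,2]>.074];print("red",c[i],st[i],len(q),q.mean(0),(q.max(0)+q.min(0))/2,np.percentile(q[:,2],50))
```

```text
[[ 0.9978 -0.0648 -0.0152  0.5647]
 [-0.0666 -0.9697 -0.2352  0.0367]
 [ 0.0005  0.2357 -0.9718  0.3841]
 [ 0.      0.      0.      1.    ]]
knob [(0.62, [0.562, 0.0598, 0.0294], array([250., 104.]))]
lid_hole [(0.81, [0.6153, 0.1022, 0.1446], array([311.,  34.]))]
carriage [(0.94, [0.5647, 0.063, 0.0358], array([252., 100.])), (0.4, [0.6168, 0.1003, 0.1434], array([312.,  37.]))]
red [253.5574 177.8251] [247 170  14  17 183] 172 [ 0.5609 -0.0253  0.0767] [ 0.5609 -0.0258  0.0768] 0.07670012642618351
red [231.7527 317.8436] [221 310  22  15 275] 75 [ 0.5168 -0.2182  0.0779] [ 0.516  -0.2199  0.0789] 0.07770169848473785
```

View pics/w1.png

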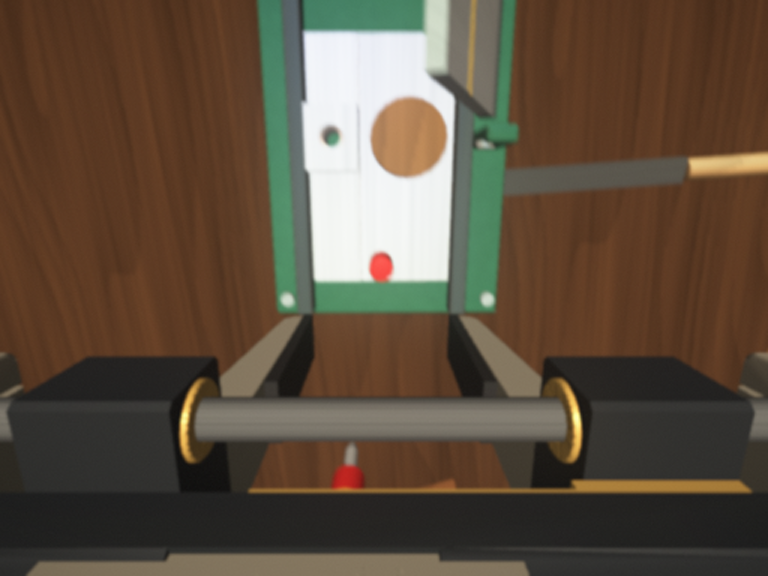

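The wrist view shows the knob at (380,266), the lower pin hole at (331,135) and the heel at (409,137). The open jaw is at upper right, clear of the knob. I will push the knob from behind with closed fingers, which keeps the gripper body away from the open jaw.

Call:
apply_moves --pt "-0.003 -0.049 0 0 0 0 1" --pt "-0.003 -0.049 -0.08 0 0 0 1" --pt "-0.003 -0.049 -0.15 0 0 0 1" --pt "-0.003 -0.049 -0.216 0 0 0 1" --pt "-0.003 -0.049 -0.216 0 0 0 1" --pt "-0.003 -0.049 -0.216 0 0 0 1"

```text
time_s: 3.65
ee_pos: [0.5586, -0.0608, 0.0762]
eef_rot: [0.728, 0.685, 0.001, 0.001]
wrist_force: [0.6, -0.7, 1.0]
grip_width: 0.0019
grip_force: 0.0
```

Run:
```python
from h import *
s=bot.state();print(s["ee_pos"],s["wrist_force"],s["grip_width"],s["time_s"])
```

```text
[ 0.55859147 -0.06083574  0.07621175] [ 0.63192749 -0.74872461  1.007024  ] 0.0019153343009918695 3.65
```

Call:
apply_moves --pt "0.001 0.017 0 0 0 0 1" --pt "0.002 0.033 0 0 0 0 1" --pt "0.003 0.05 0 0 0 0 1" --pt "0.005 0.067 0 0 0 0 1" --pt "0.006 0.083 0 0 0 0 1" --pt "0.007 0.1 0 0 0 0 1" --pt "0.0073 0.105 0 0 0 0 1" --pt "0.0073 0.105 0 0 0 0 1"

```text
time_s: 4.65
ee_pos: [0.5623, 0.0183, 0.0741]
eef_rot: [0.728, 0.685, -0.0, -0.001]
wrist_force: [0.0, 0.6, -0.4]
grip_width: 0.0004
grip_force: 0.0
```

Call:
apply_moves --pt "0.0002 0.004 0 0 0 0 1" --pt "0.0004 0.007 0 0 0 0 1" --pt "0.0005 0.01 0 0 0 0 1" --pt "0.0005 0.01 0 0 0 0 1"

```text
time_s: 5.15
ee_pos: [0.5626, 0.0231, 0.0742]
eef_rot: [0.729, 0.684, -0.001, 0.0]
wrist_force: [-2.6, -4.5, -0.4]
grip_width: 0.0004
grip_force: 2.4
```

Call:
apply_moves --pt "0.0002 0.003 0 0 0 0 1" --pt "0.0003 0.006 0 0 0 0 1" --pt "0.0003 0.006 0 0 0 0 1" --pt "0.0003 0.006 0 0 0 0 1"

```text
time_s: 5.65
ee_pos: [0.5626, 0.0234, 0.0742]
eef_rot: [0.73, 0.683, -0.003, 0.002]
wrist_force: [-2.5, -12.8, 0.2]
grip_width: 0.0003
grip_force: 6.6
```

Call:
apply_moves --pt "0.0002 0.003 0 0 0 0 1" --pt "0.0003 0.006 0 0 0 0 1" --pt "0.0003 0.006 0 0 0 0 1" --pt "0.0003 0.006 0 0 0 0 1"

```text
time_s: 6.15
ee_pos: [0.5626, 0.0237, 0.0743]
eef_rot: [0.731, 0.682, -0.004, 0.003]
wrist_force: [-3.6, -21.3, 1.2]
grip_width: 0.0004
grip_force: 10.9
```

Call:
apply_moves --pt "-0.002 -0.05 0 0 0 0 1" --pt "-0.002 -0.07 0.04 0 0 0 1" --pt "-0.002 -0.07 0.12 0 0 0 1" --pt "-0.002 -0.07 0.2 0 0 0 1" --pt "-0.002 -0.07 0.26 0 0 0 1" --pt "-0.002 -0.07 0.26 0 0 0 1"

```text
time_s: 6.9
ee_pos: [0.5647, -0.0183, 0.2736]
eef_rot: [0.729, 0.685, 0.004, 0.002]
wrist_force: [-0.1, 0.2, -0.9]
grip_width: 0.0007
grip_force: 0.0
```

Run:
```python
from h import *
np.set_printoptions(precision=4,suppress=True)
yaw=np.deg2rad(-3.6);ex=np.array([np.cos(yaw),np.sin(yaw)]);ey=np.array([-ex[1],ex[0]]);O=np.array([.5696,.1023])
print(bot.state()["ee_pos"])
for n in("top","side","wrist"):
    f=bot.grab_frame(n)
    P=cloud(f);d=P[...,:2]-O;X=d@ex;Y=d@ey;Z=P[...,2]
    k=(X>0)&(X<.12)&(Y>-.005)&(Y<.085)&(Z>.08)&(Z<.21)
    q=np.c_[X[k],Z[k]];q0=q
    c=cv2.fitLine(q.astype(np.float32),cv2.DIST_HUBER,0,.01,.01).ravel();a=np.arctan2(c[1],-c[0])%np.pi
    print(n,len(q),"angle",np.rad2deg(a),"at",c[2:],"topmost",q[np.argmax(q[:,1])],"dist hinge",(c[2]-.08)*np.sin(a)+(c[3]-.057)*np.cos(a))
    h=cv2.cvtColor(f["color"],cv2.COLOR_RGB2HSV);k=((h[...,0]<6)|(h[...,0]>174))&(h[...,1]>150)&(h[...,2]>70)&(abs(X)<.03)&(abs(Y+.06)<.1)&(Z>.07)
    print(" knob",X[k].mean(),Y[k].mean(),Z[k].mean(),k.sum())
    if n!="side":
        k=(abs(X)<.12)&(abs(Y+.025)<.18)&(h[...,0]>60)&(h[...,0]<90)&(h[...,1]>90)&(Z>.008)&(Z<.022)
        print(" base",cv2.minAreaRect(P[k][:,:2].astype(np.float32)*1000))
    for name in("lid_hole","carriage"): print(" ",name,[(round(d["score"],2),d["point"]) for d in bot.boxes_of(f,name)[:2]])
```

```text
[ 0.5647 -0.0183  0.2736]
top 335 angle 65.42897 at [0.051  0.1363] topmost [0.0277 0.1936] dist hinge 0.0065979436
 knob nan nan nan 0
 base ((577.2025756835938, 149.03268432617188), (172.91571044921875, 206.98033142089844), 86.19595336914062)
  lid_hole [(0.78, [0.6164, 0.1423, 0.1438]), (0.16, [0.3413, 0.292, 0.0211])]
  carriage [(0.7, [0.5652, 0.1367, 0.0282]), (0.52, [0.3408, 0.2885, 0.0224])]
side 157 angle 68.31824 at [0.031 0.162] topmost [0.0273 0.1899] dist hinge -0.0067579895
 knob -0.0031199785374237104 -0.06362771568275251 0.0767275934442254 27
  lid_hole [(0.87, [0.6085, 0.1035, 0.1375])]
  carriage [(0.7, [0.5622, 0.1042, 0.0314])]
wrist 2695 angle 65.73804 at [0.0404 0.1555] topmost [0.0271 0.1892] dist hinge 0.0043701977
 knob -0.0017422119349452523 -0.06177756852065549 0.08441432867768946 137
 base ((570.4944458007812, 61.233604431152344), (283.6154479980469, 207.22714233398438), 86.21500396728516)
  lid_hole [(0.84, [0.6196, 0.1177, 0.1492])]
  carriage [(0.64, [0.567, 0.111, 0.0321])]<stdin>:13: RuntimeWarning: Mean of empty slice.
  ret = ret.dtype.type(ret / rcount)
```

Call:
apply_moves --pt "0.06 0.08 0 0 0 0 1" --pt "0.12 0.16 0 0 0 0 1" --pt "0.12 0.211 0 0 0 0 1" --pt "0.12 0.211 0 0 0 0 1" --pt "0.12 0.211 -0.06 0 0 0 1" --pt "0.12 0.211 -0.109 0 0 0 1" --pt "0.12 0.211 -0.109 0 0 0 1" --pt "0.12 0.211 -0.109 0 0 0 1"

```text
time_s: 8.35
ee_pos: [0.6532, 0.1386, 0.1893]
eef_rot: [0.729, 0.685, 0.001, 0.001]
wrist_force: [0.7, -0.5, 0.3]
grip_width: 0.0004
grip_force: 0.0
```

Run:
```python
import numpy as np
# press-plane positions of TCP (rel hinge) for angle th, corner at r=.122, half finger .018, tip .022
for t in [65.5,58,50,42,34,26,18,10,4,0]:
    a=np.deg2rad(t);r=.122;x=-r*np.cos(a)+.005*np.sin(a)+.018;z=r*np.sin(a)+.005*np.cos(a)+.022
    print(t,"world x %.4f z %.4f  y %.4f"%(.651+x*.998,.057+z,.136-x*.063))
```

```text
65.5 world x 0.6230 z 0.1921  y 0.1378
58 world x 0.6087 z 0.1851  y 0.1387
50 world x 0.5945 z 0.1757  y 0.1396
42 world x 0.5818 z 0.1643  y 0.1404
34 world x 0.5708 z 0.1514  y 0.1411
26 world x 0.5617 z 0.1370  y 0.1416
18 world x 0.5547 z 0.1215  y 0.1421
10 world x 0.5499 z 0.1051  y 0.1424
4 world x 0.5479 z 0.0925  y 0.1425
0 world x 0.5472 z 0.0840  y 0.1426
```

Call:
apply_moves --pt "-0.02 0 0.002 0 0 0 1" --pt "-0.04 0 0.003 0 0 0 1" --pt "-0.05 0.001 -0.001 0 0 0 1" --pt "-0.059 0.001 -0.005 0 0 0 1" --pt "-0.069 0.001 -0.011 0 0 0 1" --pt "-0.078 0.002 -0.018 0 0 0 1" --pt "-0.087 0.002 -0.025 0 0 0 1" --pt "-0.095 0.003 -0.033 0 0 0 1"

```text
time_s: 9.35
ee_pos: [0.5804, 0.1416, 0.1625]
eef_rot: [0.729, 0.685, -0.0, -0.0]
wrist_force: [-0.2, -0.4, 3.4]
grip_width: 0.0005
grip_force: 1.3
```

Run:
```python
from h import *
f=bot.grab_frame("side");save(f,"s2",(180,90,320,250),4)
print(bot.state()["ee_pos"])
```

```text
[0.57936978 0.14160598 0.16157527]
```

View pics/s2.png

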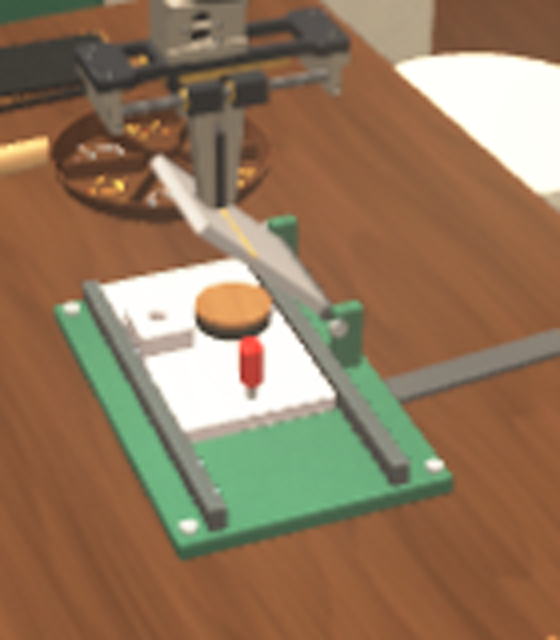

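The crop shows the jaw part-way down at (230,220), following the fingers. The knob at (251,365) and the carriage are home. Continuing the arc.

Call:
apply_moves --pt "-0.006 0 -0.007 0 0 0 1" --pt "-0.012 0 -0.014 0 0 0 1" --pt "-0.018 0 -0.023 0 0 0 1" --pt "-0.024 0 -0.033 0 0 0 1" --pt "-0.029 0 -0.043 0 0 0 1" --pt "-0.033 0.001 -0.053 0 0 0 1" --pt "-0.036 0.001 -0.064 0 0 0 1" --pt "-0.039 0.001 -0.075 0 0 0 1" --pt "-0.041 0.001 -0.084 0 0 0 1" --pt "-0.042 0.001 -0.092 0 0 0 1" --pt "-0.043 0.001 -0.1 0 0 0 1" --pt "-0.043 0.001 -0.103 0 0 0 1"

```text
time_s: 10.9
ee_pos: [0.5486, 0.1423, 0.0854]
eef_rot: [0.729, 0.685, -0.0, -0.0]
wrist_force: [-1.5, 0.9, 2.4]
grip_width: 0.0003
grip_force: 1.1
```

Call:
apply_moves --pt "0 0 -0.004 0 0 0 1" --pt "0 0 -0.007 0 0 0 1" --pt "0 0 -0.007 0 0 0 1"

```text
time_s: 11.28
ee_pos: [0.5488, 0.1423, 0.0841]
eef_rot: [0.729, 0.685, 0.0, -0.001]
wrist_force: [-12.4, -1.9, 33.3]
grip_width: 0.0002
grip_force: 16.7
```

Call:
apply_moves --pt "0 0 0.02 0 0 0 0.5" --pt "0 0 0.09 0 0 0 0.5" --pt "0 0 0.17 0 0 0 0.5" --pt "0 0 0.23 0 0 0 0.5" --pt "0 0 0.23 0 0 0 0.5" --pt "0 0 0.23 0 0 0 0.5"

```text
time_s: 12.02
ee_pos: [0.5486, 0.1422, 0.2525]
eef_rot: [0.729, 0.685, -0.0, -0.0]
wrist_force: [-0.3, -0.6, -0.1]
grip_width: 0.0462
grip_force: 0.0
```

Run:
```python
from h import *
np.set_printoptions(precision=4,suppress=True)
print(bot.state()["ee_pos"])
W=bot.grab_frame("wrist");save(W,"w2",s=1.5)
P=cloud(W)
for name in["lid_hole","lid"]:
    print(name,[(round(d["score"],2),d["point"],w2px(W,d["point"]).round()) for d in bot.boxes_of(W,name)[:3]])
d=[x["point"] for x in bot.boxes_of(W,"lid_hole")][0];u,v=w2px(W,d).astype(int)
print("lid z",np.nanmedian(P[v-25:v+25,u+10:u+40,2]))
```

```text
[0.5486 0.1422 0.2525]
lid_hole [(0.76, [0.5873, 0.1448, 0.0567], array([284., 171.]))]
lid [(0.63, [0.5859, 0.1492, 0.0594], array([283., 168.]))]
lid z 0.06094571448902636
```

View pics/w2.png

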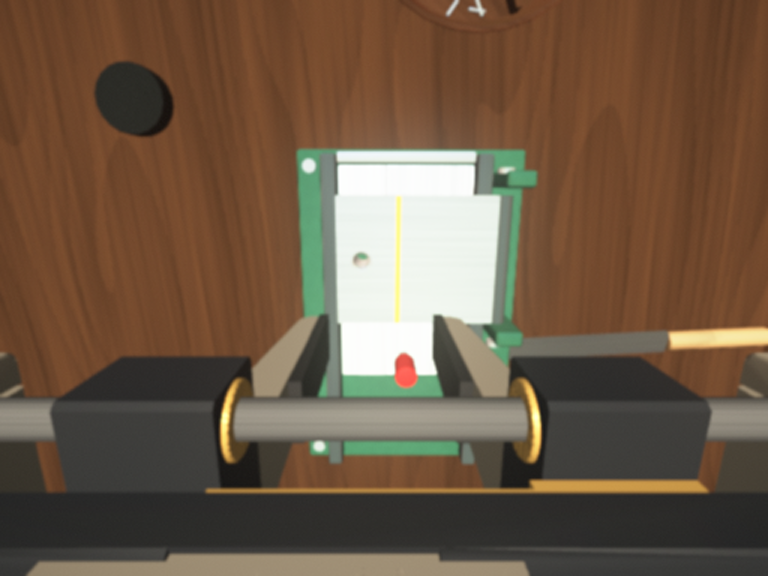

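The jaw lies flat and shut. Its hole is at (362,260) and the knob at (404,370). Next I refine the hole position.

Run:
```python
from h import *
np.set_printoptions(precision=4,suppress=True)
W=bot.grab_frame("wrist")
g=cv2.cvtColor(W["color"],cv2.COLOR_RGB2GRAY)
def plane(u,v,h):
    a=px2w(W,u,v,.1);b=px2w(W,u,v,.4);return a+(b-a)*(h-a[2])/(b[2]-a[2])
win=cv2.resize(g[163:184,230:253],None,fx=1,fy=1);print(win[::2,::1])
hole=(win<np.median(win)-25).astype(np.uint8)
n,l,st,c=cv2.connectedComponentsWithStats(hole);i=1+np.argmax(st[1:,4]);u,v=c[i]+[230,163];print(st[i],u,v,plane(u,v,.062))
P=cloud(W);k=(abs(P[...,2]-.061)<.004)&(abs(P[...,0]-.59)<.09)&(abs(P[...,1]-.14)<.08)
k=cv2.morphologyEx(k.astype(np.uint8),cv2.MORPH_OPEN,np.ones((5,5)))>0
r=cv2.minAreaRect(P[k][:,:2].astype(np.float32)*1000);print(r,P[k][:,2].mean())
p=bot.state()["ee_pos"];print(p)
```

```text
[[242 242 242 242 242 242 242 242 242 242 242 242 242 242 242 242 242 243
  243 242 243 243 243]
 [243 244 244 244 244 244 243 244 243 243 243 244 243 243 243 244 244 243
  244 243 243 244 244]
 [244 244 244 244 244 244 243 240 237 230 226 224 226 233 238 241 244 244
  245 245 244 245 245]
 [242 242 243 243 242 238 226 197 172 161 157 156 159 169 187 214 233 241
  243 244 244 243 244]
 [242 243 243 242 238 222 185 156 154 161 163 160 158 160 168 186 209 229
  240 243 244 244 244]
 [243 243 243 243 237 216 182 165 173 188 200 206 209 214 215 217 219 230
  239 243 244 244 244]
 [242 242 241 240 238 229 206 186 188 203 218 225 228 228 225 224 228 236
  241 243 243 243 244]
 [241 240 241 240 240 239 236 229 220 216 222 226 227 227 231 236 240 241
  242 243 243 243 243]
 [242 242 242 242 242 242 242 242 240 240 239 238 238 239 242 243 243 243
  243 243 244 244 244]
 [242 242 242 242 242 242 242 242 242 242 243 243 243 243 243 243 243 243
  243 243 243 243 243]
 [241 241 241 241 241 241 241 241 241 241 241 242 242 242 242 242 242 242
  242 242 242 242 242]]
[ 5  5 12 10 70] 240.1 171.52857142857144 [0.5309 0.1481 0.062 ]
((584.1419677734375, 142.04083251953125), (109.85045623779297, 146.6855926513672), 86.0871810913086) 0.06104942204979721
[0.5484 0.1421 0.2519]
```

Call:
apply_moves --pt "-0.074 -0.657 0 0 0 -0.396 0.5" --pt "-0.074 -0.657 0 0 0 -0.396 0.5" --pt "-0.074 -0.657 0 0 0 -0.396 0.5" --pt "-0.074 -0.657 0 0 0 -0.396 0.5" --pt "-0.074 -0.657 0 0 0 -0.396 0.5" --pt "-0.074 -0.657 0 0 0 -0.396 0.5" --pt "-0.074 -0.657 0 0 0 -0.396 0.5" --pt "-0.074 -0.657 0 0 0 -0.396 0.5" --pt "-0.074 -0.657 0 0 0 -0.396 0.5" --pt "-0.074 -0.657 0 0 0 -0.396 0.5" --pt "-0.074 -0.657 0 0 0 -0.396 0.5"

```text
time_s: 13.65
ee_pos: [0.4942, -0.3484, 0.2526]
eef_rot: [0.991, 0.133, -0.0, -0.001]
wrist_force: [0.1, -0.6, 0.1]
grip_width: 0.0463
grip_force: 0.0
```

Run:
```python
from h import *
np.set_printoptions(precision=4,suppress=True)
s=bot.state();print(s["ee_pos"],s["eef_rot"],s["joints"])
W=bot.grab_frame("wrist");save(W,"w3",(100,60,420,300),2.4)
P=cloud(W);h=cv2.cvtColor(W["color"],cv2.COLOR_RGB2HSV)
red=((h[...,0]<6)|(h[...,0]>174))&(h[...,1]>150)&(h[...,2]>70)
n,l,st,c=cv2.connectedComponentsWithStats(red.astype(np.uint8))
for i in range(1,n):
    if st[i,4]>50:
        q=P[l==i];zt=np.nanpercentile(q[:,2],90);q=q[abs(q[:,2]-zt)<.004];print("red",c[i],st[i],"topz",zt,len(q),q.mean(0),(q.max(0)+q.min(0))/2,q.max(0)-q.min(0))
print([(round(d["score"],2),d["point"],w2px(W,d["point"]).round()) for d in bot.boxes_of(W,"pin_grip")[:3]])
```

```text
[ 0.4942 -0.3484  0.2526] [ 0.9911  0.1334 -0.0001 -0.0006] [-0.1034  0.4877  0.9064  1.7454 -0.4233  1.1186 -0.3663]
red [334.5968 109.121 ] [323 104  24  12 124] topz 0.029025942233322805 69 [ 0.6041 -0.4344  0.0276] [ 0.6031 -0.4337  0.0277] [0.0137 0.0206 0.0052]
red [338.7639 129.5343] [325 115  27  28 466] topz 0.02953717534535913 285 [ 0.5803 -0.4483  0.0281] [ 0.5812 -0.447   0.0284] [0.033  0.0317 0.0056]
red [205.3855 133.8886] [197 122  19  25 332] topz 0.05998095318878607 95 [ 0.529  -0.282   0.0591] [ 0.5298 -0.2837  0.0596] [0.0245 0.014  0.0072]
red [226.1844 135.4106] [217 123  19  25 358] topz 0.07155727071668035 147 [ 0.5325 -0.2984  0.0701] [ 0.5326 -0.2987  0.0704] [0.0246 0.0127 0.0057]
red [254.9196 179.9554] [247 171  17  18 224] topz 0.08085300545428706 223 [ 0.4923 -0.3507  0.08  ] [ 0.4925 -0.351   0.0799] [0.0207 0.0198 0.0036]
[(0.78, [0.5792, -0.4403, 0.0221], array([335., 128.])), (0.71, [0.4907, -0.3473, 0.0822], array([252., 181.])), (0.55, [0.5264, -0.2892, 0.0651], array([214., 138.]))]
```

View pics/w3.png

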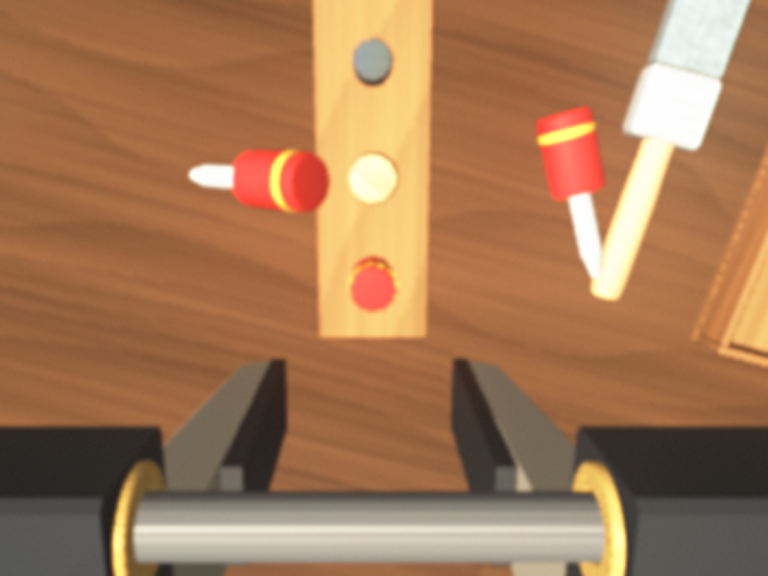

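The crop shows the small red grip in the rack at (373,288), top 81 mm up as expected, next to the awl (372,178) and the punch (373,60). The two bigger look-alikes are at (285,180), leaning on the rack, and at (570,155), lying down. Neither is in the fingers' way, so I am descending on the small one.

Call:
apply_moves --pt "-0.002 -0.003 -0.07 0 0 0 0.5" --pt "-0.002 -0.003 -0.14 0 0 0 0.5" --pt "-0.002 -0.003 -0.2 0 0 0 0.5" --pt "-0.002 -0.003 -0.2395 0 0 0 0.5" --pt "-0.002 -0.003 -0.2395 0 0 0 0.5" --pt "-0.002 -0.003 -0.2395 0 0 0 0.8" --pt "-0.002 -0.003 -0.2395 0 0 0 1" --pt "-0.002 -0.003 -0.2395 0 0 0 1" --pt "-0.002 -0.003 -0.2395 0 0 0 1" --pt "-0.002 -0.003 -0.2395 0 0 0 1" --squeeze 30

```text
time_s: 15.0
ee_pos: [0.4927, -0.3525, 0.0749]
eef_rot: [0.991, 0.132, 0.001, -0.0]
wrist_force: [-1.1, 2.5, 6.9]
grip_width: 0.0233
grip_force: 30.0
```

Call:
apply_moves --pt "0 0 0.04 0 0 0 1" --pt "0 0 0.1 0 0 0 1" --pt "0 0 0.17 0 0 0 1" --pt "0 0 0.22 0 0 0 1" --pt "0 0 0.22 0 0 0 1"

```text
time_s: 15.62
ee_pos: [0.493, -0.3539, 0.2418]
eef_rot: [0.991, 0.132, 0.003, 0.002]
wrist_force: [1.1, -0.3, -1.4]
grip_width: 0.0233
grip_force: 30.0
```

Call:
apply_moves --pt "0.052 0.665 0 0 0 0.396 1" --pt "0.052 0.665 0 0 0 0.396 1" --pt "0.052 0.665 0 0 0 0.396 1" --pt "0.052 0.665 0 0 0 0.396 1" --pt "0.052 0.665 0 0 0 0.396 1" --pt "0.052 0.665 0 0 0 0.396 1" --pt "0.052 0.665 0 0 0 0.396 1" --pt "0.052 0.665 0 0 0 0.396 1" --pt "0.052 0.665 0 0 0 0.396 1" --pt "0.052 0.665 -0.05 0 0 0.396 1" --pt "0.052 0.665 -0.09 0 0 0.396 1" --pt "0.052 0.665 -0.09 0 0 0.396 1"

```text
time_s: 17.12
ee_pos: [0.5287, 0.1444, 0.1683]
eef_rot: [0.729, 0.684, -0.003, -0.001]
wrist_force: [-0.2, -0.3, -0.5]
grip_width: 0.0235
grip_force: 30.0
```

Run:
```python
from h import *
np.set_printoptions(precision=4,suppress=True)
s=bot.state();print(s["ee_pos"],s["eef_rot"],s["grip_width"])
W=bot.grab_frame("wrist");S=bot.grab_frame("side")
a=W["color"][130:290,150:360];b=S["color"][120:200,190:295]
im=np.vstack([cv2.resize(a,(500,381),interpolation=2),cv2.resize(b,(280,213),interpolation=2).repeat(1,0) if 0 else cv2.copyMakeBorder(cv2.resize(b,(280,213),interpolation=2),0,0,0,220,0)])
cv2.imwrite("pics/w4.png",im[...,::-1])
print("hole",w2px(W,[.5318,.146,.062]),"tip expected",w2px(W,s["ee_pos"]-[0,0,.07]))
```

```text
[0.5287 0.1444 0.1683] [ 0.7292  0.6843 -0.0031 -0.0008] 0.023476301026872957
hole [257.6    189.7593] tip expected [254.4232 202.4748]
```

View pics/w4.png

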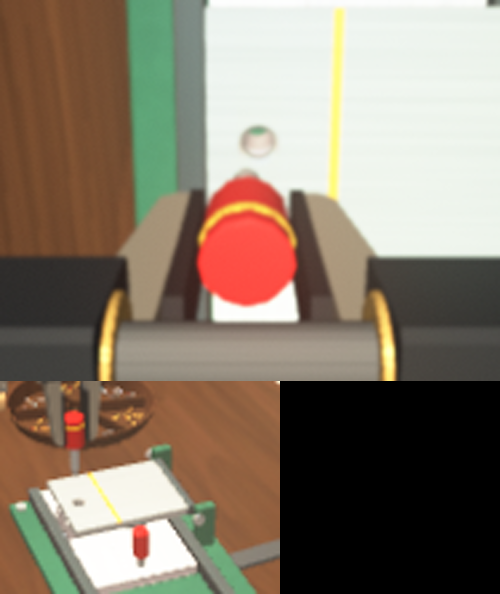

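The hole is at (258,141) in the crop and matches my estimate. The pin's tip shows at (247,172), about 3.5 mm short in x and 2 mm in y, and the side view shows the pin vertical. Correcting this and lowering to just above the hole.

Call:
apply_moves --pt "0.0047 0.0025 0 0 0 0 1" --pt "0.0047 0.0025 -0.015 0 0 0 1" --pt "0.0047 0.0025 -0.027 0 0 0 1" --pt "0.0047 0.0025 -0.027 0 0 0 1"

```text
time_s: 17.73
ee_pos: [0.5337, 0.1477, 0.1497]
eef_rot: [0.729, 0.685, -0.001, -0.0]
wrist_force: [-0.3, 0.1, -0.6]
grip_width: 0.023
grip_force: 30.0
```

Run:
```python
from h import *
np.set_printoptions(precision=4,suppress=True)
s=bot.state();print(s["ee_pos"],s["eef_rot"],s["wrist_force"])
W=bot.grab_frame("wrist");S=bot.grab_frame("side")
a=W["color"][150:250,200:310];b=S["color"][120:180,190:265]
im=np.hstack([cv2.resize(a,(440,400),interpolation=2),cv2.resize(b,(350,400),interpolation=2)])
cv2.imwrite("pics/w5.png",im[...,::-1])
print("hole",w2px(W,[.5322,.1465,.062]),"tip expected",w2px(W,s["ee_pos"]-[0,0,.07]))
```

```text
[0.5337 0.1477 0.1497] [ 0.7287  0.6849 -0.001  -0.0003] [-0.2712  0.107  -0.5609]
hole [252.5791 198.409 ] tip expected [254.1227 202.6617]
```

View pics/w5.png

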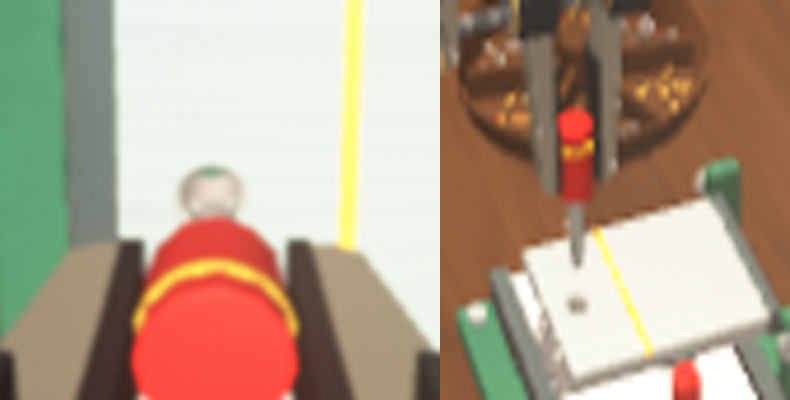

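Call:
apply_moves --pt "-0.002 -0.0016 0 0 0 0 1" --pt "-0.002 -0.0016 -0.01 0 0 0 1" --pt "-0.002 -0.0016 -0.02 0 0 0 1" --pt "-0.002 -0.0016 -0.03 0 0 0 1" --pt "-0.002 -0.0016 -0.035 0 0 0 1" --pt "-0.002 -0.0016 -0.035 0 0 0 1"

```text
time_s: 18.58
ee_pos: [0.5327, 0.1466, 0.124]
eef_rot: [0.729, 0.685, -0.0, -0.0]
wrist_force: [-0.1, 0.5, -1.1]
grip_width: 0.0232
grip_force: 30.0
```

Call:
apply_moves --pt "0 0 -0.008 0 0 0 1" --pt "0 0 -0.016 0 0 0 1" --pt "0 0 -0.024 0 0 0 1" --pt "0 0 -0.03 0 0 0 1" --pt "0 0 -0.036 0 0 0 1" --pt "0 0 -0.036 0 0 0 1"

```text
time_s: 19.32
ee_pos: [0.5327, 0.1467, 0.0971]
eef_rot: [0.729, 0.685, -0.0, -0.0]
wrist_force: [-0.8, -0.8, -0.9]
grip_width: 0.0235
grip_force: 30.0
```

Going in freely. Now seating it.

Call:
apply_moves --pt "0 0 -0.003 0 0 0 1" --pt "0 0 -0.006 0 0 0 1" --pt "0 0 -0.008 0 0 0 1" --pt "0 0 -0.008 0 0 0 1"

```text
time_s: 19.82
ee_pos: [0.533, 0.1467, 0.0919]
eef_rot: [0.729, 0.685, 0.0, -0.0]
wrist_force: [-0.9, -0.7, 3.6]
grip_width: 0.0234
grip_force: 30.0
```

Call:
apply_moves --pt "0 0 -0.0013 0 0 0 1" --pt "0 0 -0.0013 0 0 0 1" --pt "0 0 -0.0013 0 0 0 1" --pt "0 0 -0.0013 0 0 0 1"

```text
time_s: 20.32
ee_pos: [0.533, 0.1467, 0.0918]
eef_rot: [0.729, 0.685, 0.0, -0.0]
wrist_force: [-4.0, -2.0, 13.3]
grip_width: 0.023
grip_force: 30.0
```

Call:
apply_moves --pt "0 0 0.0004 0 0 0 1" --pt "0 0 0.0004 0 0 0 1" --pt "0 0 0.0004 0 0 0 1" --pt "0 0 0.0004 0 0 0 1" --pt "0 0 0.0004 0 0 0 1" --pt "0 0 0.0004 0 0 0 1"

```text
time_s: 21.08
ee_pos: [0.533, 0.1467, 0.0918]
eef_rot: [0.729, 0.685, 0.0, -0.0]
wrist_force: [-3.7, -1.5, 10.4]
grip_width: 0.0234
grip_force: 30.0
```

Run:
```python
from h import *
S=bot.grab_frame("side");T=bot.grab_frame("top")
im=np.hstack([cv2.resize(S["color"][120:220,185:295],(440,400),interpolation=2),cv2.resize(T["color"][145:225,185:257],(360,400),interpolation=2)])
cv2.imwrite("pics/s6.png",im[...,::-1])
for _ in range(4): bot.grab_frame("side"); s=bot.state(); print(s["ee_pos"],s["wrist_force"],s["grip_force"])
```

```text
[0.53302479 0.14669347 0.09181693] [-3.80852936 -0.81801191  9.76088045] 30.005549490451813
[0.53303695 0.14671132 0.09184292] [-4.17042363 -0.62124627  9.882959  ] 30.005505681037903
[0.53299422 0.1467206  0.0917867 ] [-3.2199183  -1.09047769  9.83699628] 30.005508363246918
[0.53297964 0.14668237 0.09179524] [-3.46917411 -1.59315187  9.90964117] 30.005468130111694
```

View pics/s6.png

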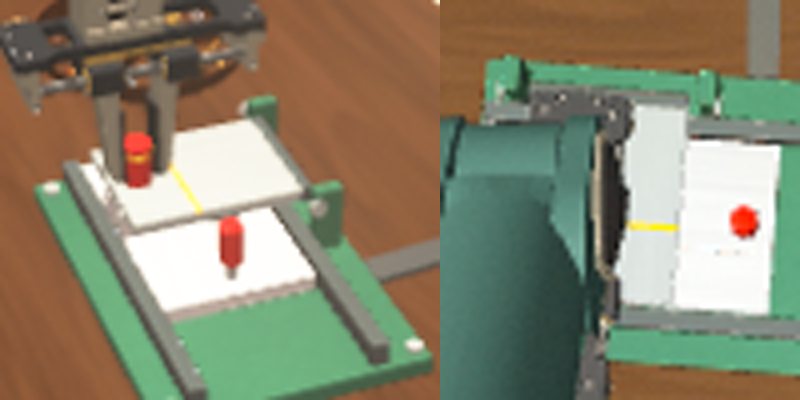

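The side view shows the red grip seated on the shut jaw at (137,165) and the carriage home, with the knob at (231,243). The push is steady at 9.8 N, so I am handing in.

```bash
python3 -c "
from rig import bot
print(bot.sign_off())"
```

```text
the job is handed in; nothing more can be done
None
```

The job is handed in: carriage home against its stop, jaw shut, locking pin seated through both holes, and the gripper still on the grip pressing down with about 9.8 N. I didn't touch the other tools, but the two larger red look-alikes toppled by themselves early on; one came to rest leaning on the rack, the other lying on the bench.

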